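Put four cups back on their own saucers

ROBOT

A 6-joint arm with a two-finger parallel gripper is mounted at the origin on the work surface. World frame = base frame: x ahead of the robot, y to its left, z up, the work surface at z = 0. Lengths are in m, angles in rad, forces in N, time in s.
With the tool pointing down it reaches from about 0.275 to 0.75 m from the base axis. Payload 10.2 kg.
Tool frame: the origin (TCP) lies at the very end of the fingers, on their centre line; the grasp point (between the pads) lies 19 mm behind it; z points along the fingers, y is the line along which they close (so a half turn about z gives the same grasp; the last joint's range is limited). The gripper opens to 85 mm and grips with 20 to 120 N. Pads are 22 mm wide; open, the fingers measure 114 mm over their backs; the gripper's body (76 mm by 85 mm) begins 54 mm behind the grasp point. The pads swing forward as they close: fully open they stand 13 mm farther back than shut.
Start: joints at [-1.429, 0.313, 1.498, -0, 1.331, -0.223], TCP at [0.187, -0.49, 0.231] pointing down, gripper open.
Joint ranges: [-2.94, 2.94], [-0.97, 2.17], [0.19, 2.56], [-1.23, 4.37], [0.02, 3.11], [-2.88, 2.88]. Speed limits (rad/s): [2.39, 2.39, 3.01, 3.14, 3.14, 3.14].

INTERFACE

Orientations are given as [roll, pitch, yaw] about the fixed x, y, z axes, in that order (R = Rz(yaw) Ry(pitch) Rx(roll)).
In Python, from workcell import read_state, grab_frame, camera_params, finish_job gives the robot as it stands.
- The arm moves only by the tool step_arm, never from a script. Its argument "rows" is a list of rows, each a list of 3 entries, a list of its own where there are three numbers: the turn, a rotation vector about the world's x, y, z scaled (see below), then the shift along the world's x, y, z scaled (see below), then the gripper's target within -1 to 1 (fully open at 1, half-way at 0, shut at -1). In form: [[[rx, ry, rz], [dx, dy, dz], claw], ...]. A call has 1 to 20 rows; each row is the pose to reach, as a shift and turn from the pose commanded when the call began, turning the shorter way round; what a row does not reach only later rows make up. The controller multiplies each number of a shift by 20 cm and each number of a turn by 180 degrees. A row lasts 1/12 s, in which the tool goes at most 41.7 mm and 7.16 degrees, less where a joint would pass 70% of its speed; a pose out of reach is approached as far as the arm can. A call with a number of a shift or a turn outside -1 to 1 is refused whole. A call with a gripper value outside its range is refused whole. The fingers move at their own pace and stop on an object; "grip_force" is the grip in N (left out, the last holds). Time passes only in rows, so rows that repeat a pose let the fingers close. It gives the time, the measured TCP pose, the force, the opening and the grip force at its end, in the units of the state.
- read_state(): the state, without advancing time (a new reading comes with each control period).
- grab_frame(name): name is "scene" or "top" or "wrist"; returns the picture (384x512x3 uint8, red, green, blue); there is no depth.
- camera_params(name): a dict with "fx", "fy", "cx", "cy" (pixels), "T" (4x4, takes a point from camera to world coordinates). Camera axes: x right, y down, z forward; pixel columns grow to the right and rows downward; lengths in m; the calibration is good to about 2 mm. The wrist camera is an equidistant fisheye: a pixel r from the principal point sees the ray r / f radians off the axis. A picture is of the moment at which its call begins: read the wrist's pose just before it. camera_params takes no time and is no camera call; for the wrist camera it gives the pose at the moment of the call.
- finish_job(): hands the job in; it is judged then, once.
The state is a dict: "time_s": time; "joint_pos": joint angles; "qvel": joint speeds; "joint_efforts": joint torques, N m; "tcp_pos": TCP position; "tool_rot": TCP orientation; "wrist_force": force on the tool from outside, world axes, zero at the start; "moment": the same for the moment, N m; "grip_width": opening from 0.0 (shut) to 1.0 (fully open); "grasp_force": force on a finger pad.
Only numpy, scipy, OpenCV 4.12 (cv2) and the standard library are available. Lean on these libraries where they do the work, as an engineer would, in place of code of your own. Each camera call takes 0.05 s, during which the arm holds its last target. There are 200 camera calls.

TASK

The four bisque cups were put down on one another's saucers. Stand each upright in the middle of its own - the tall cup on the small round saucer, the wide low cup on the large round one, the square cup on the square one with its sides parallel to the saucer's, the oval cup lengthwise on the oval one. The round plywood bat is free for parking a cup meanwhile; set every cup down gently, let none tip over, and leave the saucers where they are.

Things in the scene. Friction and masses are not known exactly. Their poses are not given: they have to be found in the camera images.
- tall_cup_mid (a point): The tall cup: round, narrow, the tallest of the four. White unglazed ceramic, open top, 4 mm walls, a loop handle on its +y side standing out 25 mm. 80 mm high, 51 mm across the mouth, 49 mm across the foot; best gripped across x, clear of the handle, 25 mm below the brim to keep knuckles and palm clear. 0.1 to 0.25 kg. It starts upright on a wrong saucer. Site: on the cup's axis, half-way up; z up.
- wide_cup_mid (a point): The wide cup: round, low and bowl-like. White unglazed ceramic, open top, 4 mm walls, a loop handle on its +y side standing out 25 mm. 56 mm high, 66 mm across the mouth, about 61 mm half-way up, 44 mm across the foot; best gripped across x, clear of the handle. 0.1 to 0.25 kg. It starts upright on a wrong saucer. Site: on the cup's axis, half-way up; z up.
- square_cup_mid (a point): The square cup: square with rounded corners seen from above. White unglazed ceramic, open top, 4 mm walls, a loop handle on its +y side standing out 25 mm. 64 mm high, 54 mm across the flats at the mouth, 48 mm at the foot; its flats face x and y; best gripped across x, clear of the handle. 0.1 to 0.25 kg. It starts upright on a wrong saucer. Site: on the cup's axis, half-way up; z up.
- oval_cup_mid (a point): The oval cup: elliptical seen from above, longer along y. White unglazed ceramic, open top, 4 mm walls, a loop handle on its +y side standing out 25 mm. 60 mm high; at the mouth 48 mm along x and 72 mm along y, at the foot 42 by 62 mm; best gripped across x, the narrow way. 0.1 to 0.25 kg. It starts upright on a wrong saucer. Site: on the cup's axis, half-way up; z up.
- small_saucer: Saucer of the tall cup: the smaller round one, 114 mm across, rim 12 mm high, well 74 mm across. Sand-grey ceramic, loose, 0.2 to 0.3 kg. A flat well in the middle, its surface 5 mm above the table, then a rim sloping up and outward. Body origin: centre of its underside; z up.
- large_saucer: Saucer of the wide cup: the larger round one, 156 mm across, rim 14 mm high, well 92 mm across. Sand-grey ceramic, loose, 0.2 to 0.3 kg. A flat well in the middle, its surface 5 mm above the table, then a rim sloping up and outward. Body origin: centre of its underside; z up.
- square_saucer: Saucer of the square cup: square with rounded corners, 122 by 122 mm with sides facing x and y, rim 12 mm high, well 88 by 88 mm. Sand-grey ceramic, loose, 0.2 to 0.3 kg. A flat well in the middle, its surface 5 mm above the table, then a rim sloping up and outward. Body origin: centre of its underside; z up.
- oval_saucer: Saucer of the oval cup: elliptical, 116 mm along x and 160 mm along y, rim 13 mm high, well 80 by 116 mm. Sand-grey ceramic, loose, 0.2 to 0.3 kg. A flat well in the middle, its surface 5 mm above the table, then a rim sloping up and outward. Body origin: centre of its underside; z up.
- bat: Round plywood potter's bat, a flat disc 170 mm across and 12 mm thick that lies fixed on the table, empty at the start: room to stand a cup meanwhile. Body origin: centre of its underside; z up.
Not all that is in view belongs to the job. What is shaped like the part that bears oval_cup_mid but green or orange is not meant.

How it is judged:
By the outcome, as a careful person would: the job done as asked, in the order asked, and still so for the second after the job is handed in, with the robot touching nothing.
It also fails if it takes over 125 s, if anything falls off the work surface, if the arm or the gripper's body presses on something with over 40 N, if the wrist force passes 120 N, or if a joint passes its speed limit or range.

## Working session

There is one attempt and no reset: what is moved stays moved. The work goes in short steps, Python scripts to look and compute and a tool call to move; the robot and the scene stay as the last step left them, time stands still between calls to the robot, and variables do not carry over. Pictures are saved under pics/ and viewed, at most 14 in all, crops included, and the job is handed in when it is done.

Besides the shell and the picture viewer there is one more tool, called after "Request:" by a JSON object that holds its "method" and its "body". step_arm: Moves the arm, as the interface text tells. Shifts and turns lie within -1 to 1; 1 stands for 20 cm of shift or 180 degrees of turn. Its arguments: {"type":"object","properties":{"rows":{"type":"array","items":{"type":"array"}},"grip_force":{"type":"number"}},"required":["rows"]}

```bash
mkdir -p pics; ls
python3 - <<'E'
from workcell import *
import cv2,numpy as np
s=read_state();print(s)
for n in("top","scene"):
    im=grab_frame(n);cv2.imwrite(f"pics/{n}0.png",im[:,:,::-1])
    print({k:np.round(v,4).tolist() for k,v in camera_params(n).items()})
print({k:np.round(v,4).tolist() for k,v in camera_params('wrist').items()})
E
```

```text
pics
{'time_s': 0.0, 'joint_pos': array([-1.42941029e+00,  3.13480300e-01,  1.49846430e+00,  2.44560173e-05,
        1.33098512e+00, -2.23354287e-01]), 'qvel': array([ 0.00022467,  0.00128844,  0.00013833,  0.00097433,  0.00018663,
       -0.00128599]), 'joint_efforts': array([ 1.52489891e-03, -4.12260354e+01, -2.59741884e+01, -2.79255062e-05,
        4.15186136e-03,  7.76182745e-07]), 'tcp_pos': array([ 0.18725012, -0.49019184,  0.23070932]), 'tool_rot': array([-3.14029406e+00, -3.19322086e-04,  3.64734294e-01]), 'wrist_force': array([-0.35155929,  0.04091862, -0.26739346]), 'moment': array([-0.05060077, -0.057482  ,  0.04064397]), 'grasp_force': 0.0, 'grip_width': 1.0041002084263857}
{'fx': 428.1356, 'fy': 428.1356, 'cx': 256.2674, 'cy': 191.1034, 'T': [[0.0151, -0.9916, 0.1286, 0.4082], [-0.9998, -0.0171, -0.0138, 0.1062], [0.0158, -0.1284, -0.9916, 0.9475], [0.0, 0.0, 0.0, 1.0]]}
{'fx': 396.6285, 'fy': 396.6285, 'cx': 250.4818, 'cy': 190.8132, 'T': [[-0.5516, 0.5482, -0.6286, 1.1744], [0.8339, 0.3778, -0.4023, 0.4839], [0.0169, -0.7461, -0.6656, 0.7244], [0.0, 0.0, 0.0, 1.0]]}
{'fx': 297.3186, 'fy': 297.3186, 'cx': 257.1375, 'cy': 195.215, 'T': [[0.3573, -0.9006, -0.2477, 0.25], [-0.934, -0.3447, -0.0939, -0.4662], [-0.0008, 0.2649, -0.9643, 0.3732], [0.0, 0.0, 0.0, 1.0]]}
```

Run:
```python
import cv2
for n in("top","scene"):
    cv2.imwrite(f"pics/{n}0b.png",cv2.resize(cv2.imread(f"pics/{n}0.png"),(800,600),interpolation=cv2.INTER_CUBIC))
```

```text
(no output)
```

View pics/top0b.png

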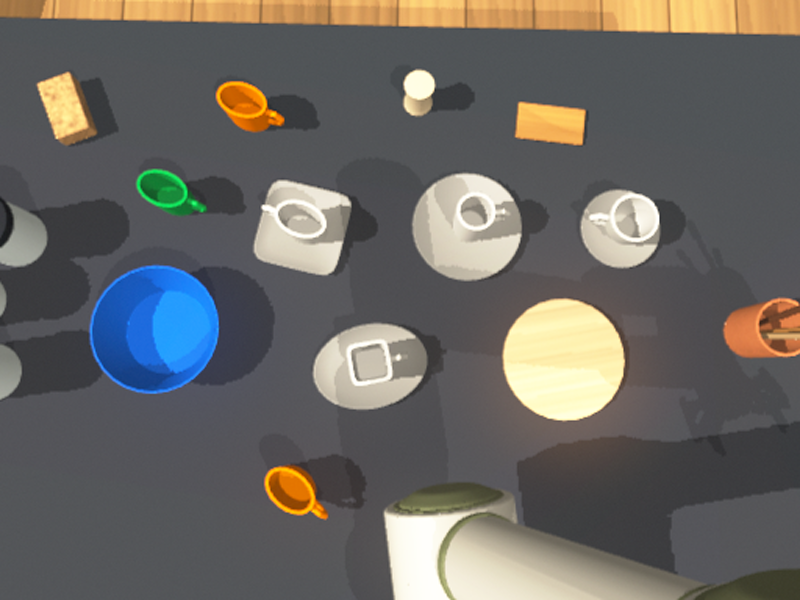

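View pics/scene0b.png

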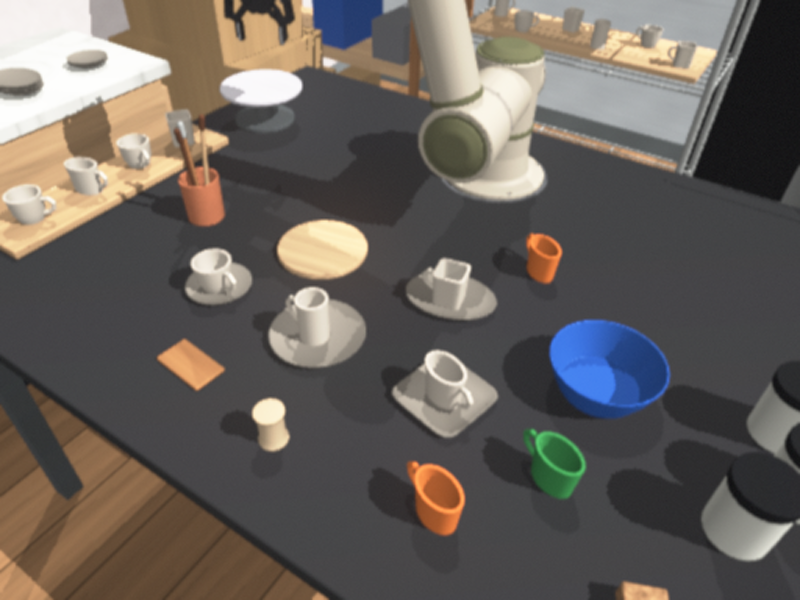

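The top view shows the white oval cup at (300,218) on the square saucer. The square cup at (370,362) is on the oval saucer, the tall cup at (475,212) on the large one, and the wide cup at (630,217) on the small one. The bat is at (563,360). Cups shaped like the oval one are green (165,190), orange (248,105) and orange (292,490). Only the white one at (300,218) fits, because the task excludes green and orange. I'll confirm that in an enlarged crop.

Run:
```python
import cv2,numpy as np
im=cv2.imread("pics/top0.png");c=im[105:270,155:430]
cv2.imwrite("pics/crop1.png",cv2.resize(c,None,fx=2.9,fy=2.9,interpolation=cv2.INTER_CUBIC))
g=c.max(2);lv=np.digitize(g,[70,100,130,160,190,215,235]).astype(np.uint8)*36
cv2.imwrite("pics/crop2.png",cv2.resize(lv,None,fx=2.9,fy=2.9,interpolation=cv2.INTER_NEAREST))
```

```text
(no output)
```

View pics/crop1.png

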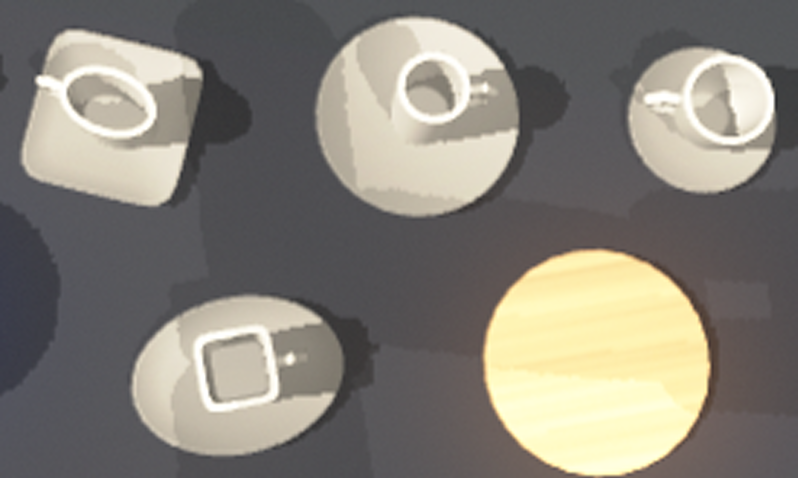

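View pics/crop2.png

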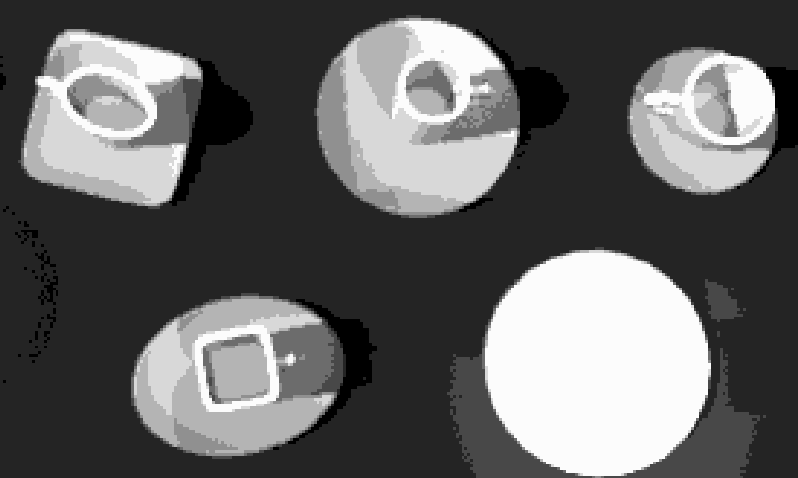

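The crop confirms it: the white oval cup has its rim at about (108,102), handle to the left, on the square saucer. The square cup's handle points right (290,358), the tall cup's right (485,90) and the wide cup's left (658,100). Next I'll fit the models to the images.

```bash
cat > vis.py <<'E'
import cv2,numpy as np
from scipy.optimize import minimize
from workcell import *
def project(P,c):
    T=np.array(c["T"]);q=(P-T[:3,3])@T[:3,:3]
    return np.c_[c["fx"]*q[:,0]/q[:,2]+c["cx"],c["fy"]*q[:,1]/q[:,2]+c["cy"]]
def ray(px,z,c):
    T=np.array(c["T"]);d=T[:3,:3]@[(px[0]-c["cx"])/c["fx"],(px[1]-c["cy"])/c["fy"],1]
    return T[:3,3]+d*(z-T[2,3])/d[2]
t=np.linspace(0,2*np.pi,240,endpoint=False)
def outline(a,b,sq):   # half sizes; local x,y
    if not sq: return np.c_[a*np.cos(t),b*np.sin(t)]
    r=.25*a; k=np.c_[np.cos(t),np.sin(t)]
    return np.sign(k)*(a-r)+r*k if False else np.concatenate([np.c_[np.full(50,s*a),np.linspace(-.7*a,.7*a,50)] for s in(1,-1)]+[np.c_[np.linspace(-.7*a,.7*a,50),np.full(50,s*a)] for s in(1,-1)])
def pts(p,a,b,sq,z):
    o=outline(a,b,sq);c,s=np.cos(p[2]),np.sin(p[2])
    return np.c_[o@[[c,s],[-s,c]]+p[:2],np.full(len(o),z)]
def samp(I,P,c):
    q=project(P,c).astype(np.float32)
    return cv2.remap(I,q[:,:1].copy(),q[:,1:].copy(),cv2.INTER_LINEAR,borderMode=cv2.BORDER_REPLICATE).ravel()
OBJ={ # a,b,square,z,kind
'small_saucer':(.057,.057,0,.012),'large_saucer':(.078,.078,0,.014),'square_saucer':(.061,.061,1,.012),'oval_saucer':(.058,.080,0,.013),'bat':(.085,.085,0,.012),
'tall':(.0255,.0255,0,.085),'wide':(.033,.033,0,.061),'square':(.027,.027,1,.069),'oval':(.024,.036,0,.065)}
def fit(im,c,name,p0,z=None,free=(1,1,1)):
    a,b,sq,z0=OBJ[name];z=z0 if z is None else z
    g=im.astype(np.float32)
    if 'saucer' in name or name=='bat': I=cv2.GaussianBlur(np.clip(g.max(2),75,125),(0,0),.8); off=(-.003,.003);
    else: I=cv2.GaussianBlur(np.clip(g.min(2),150,240),(0,0),.8); off=(-.002,None)
    def f(p):
        if off[1]: return -(samp(I,pts(p,a+off[0],b+off[0],sq,z),c)-samp(I,pts(p,a+off[1],b+off[1],sq,z),c)).mean()
        h=lambda d:samp(I,pts(p,a-.002+d,b-.002+d,sq,z),c)
        return -(h(0)-.5*h(.005)-.5*h(-.005)).mean()
    best=None
    for dx in(-.008,0,.008):
        for dy in(-.008,0,.008):
            s0=np.array([[0,0,0],[.006,0,0],[0,.006,0],[0,0,.15]])+np.r_[p0[0]+dx,p0[1]+dy,p0[2]]
            r=minimize(f,s0[0],method='Nelder-Mead',options=dict(initial_simplex=s0,xatol=1e-4,fatol=1e-4))
            if best is None or r.fun<best.fun: best=r
    return best.x,best.fun
E
python3 - <<'E'
from vis import *
import json
im=cv2.imread("pics/top0.png")[:,:,::-1];c=camera_params("top");sc=cv2.imread("pics/scene0.png")[:,:,::-1];cs=camera_params("scene")
# full-res px seeds from 800x600 view, world yaw guess, handle px
S={'small_saucer':(621,229),'large_saucer':(467,227),'square_saucer':(303,227),'oval_saucer':(370,366),'bat':(563,360),'tall':(475,212),'wide':(634,217),'square':(370,362),'oval':(300,218)}
H={'tall':(503,212),'wide':(597,219),'square':(400,358),'oval':(266,209)}
o={}
for n,p in S.items():
    w=ray(np.array(p)*.64,OBJ[n][3],c);yaw=0
    if n in H:
        h=ray(np.array(H[n])*.64,.045,c)-ray(np.array(p)*.64,OBJ[n][3],c);hw=np.arctan2(h[1],h[0])-np.pi/2
        yaw=hw
    if n=='oval_saucer':yaw=.2
    if n=='square_saucer':yaw=-.25
    r,f=fit(im,c,n,[w[0],w[1],yaw]);r2,f2=fit(sc,cs,n,r)
    print(n,np.round(w[:2],3),round(yaw,2),'top',np.round(r,4),round(f,1),'scene',np.round(r2,4),round(f2,1))
    o[n]=(r.tolist(),r2.tolist())
    for I,cc,q in((im,c,r),(sc,cs,r2)): 
        pass
json.dump(o,open('fit.json','w'))
def draw(im,cc,k,x0,y0,x1,y1,s,fn):
    v=cv2.resize(im[y0:y1,x0:x1,::-1],None,fx=s,fy=s,interpolation=cv2.INTER_CUBIC)
    for n in o:
        a,b,sq,z=OBJ[n]
        for q in project(pts(o[n][k],a,b,sq,z),cc): cv2.circle(v,tuple(int(e) for e in ((q-[x0,y0]+.5)*s)),1,(0,0,255),-1)
    return v
a=draw(im,c,0,155,105,430,265,2.9,'');b=draw(sc,cs,1,110,130,330,285,2.9,'')
b=cv2.resize(b,(800,int(b.shape[0]*800/b.shape[1])));a=cv2.resize(a,(800,int(a.shape[0]*800/a.shape[1])))
cv2.imwrite("pics/fit_top.png",a);cv2.imwrite("pics/fit_sc.png",b)
E
```

```text
small_saucer [ 0.636 -0.222] 0 top [ 0.6376 -0.2201 -0.1739] -29.6 scene [ 0.6388 -0.2217 -0.0907] -24.1
large_saucer [ 0.634 -0.   ] 0 top [0.6361 0.0007 0.2063] -35.1 scene [ 0.6382 -0.0011  0.3158] -27.5
square_saucer [0.63  0.234] -0.25 top [ 0.631   0.2358 -0.214 ] -31.1 scene [ 0.6326  0.2344 -0.216 ] -28.8
oval_saucer [0.434 0.134] 0.2 top [0.4352 0.1352 0.2356] -34.8 scene [0.4365 0.1344 0.2828] -23.4
bat [ 0.447 -0.136] 0 top [ 0.4501 -0.1355  0.1046] -19.5 scene [ 0.4621 -0.1275 -0.1276] -16.7
tall [ 0.637 -0.003] -2.89 top [ 6.3950e-01 -2.8000e-03 -2.8637e+00] -42.3 scene [ 0.6413 -0.0044 -2.8315] -20.4
wide [ 0.641 -0.223] -0.01 top [ 0.641  -0.2232  0.0606] -43.0 scene [ 0.6429 -0.2247  0.3272] -13.1
square [0.438 0.133] -2.97 top [ 0.4381  0.1344 -2.9428] -53.0 scene [ 0.4388  0.1326 -2.9125] -16.4
oval [0.63  0.231] -0.32 top [ 0.6296  0.2321 -0.3541] -44.9 scene [ 0.6312  0.2305 -0.3786] -31.2
```

View pics/fit_top.png

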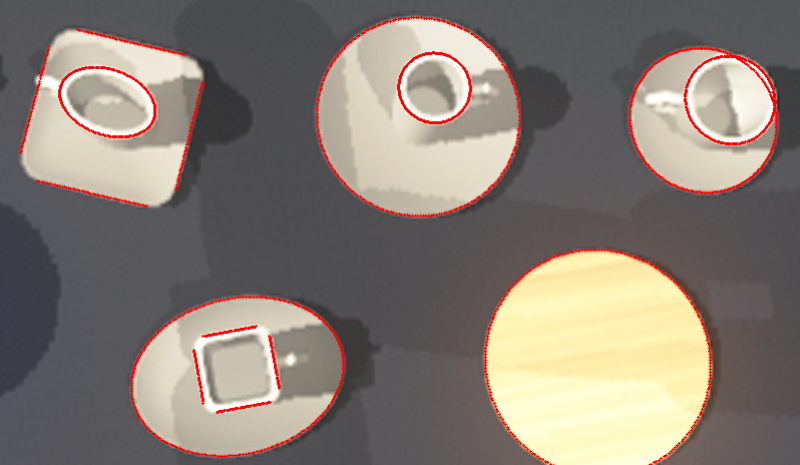

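View pics/fit_sc.png

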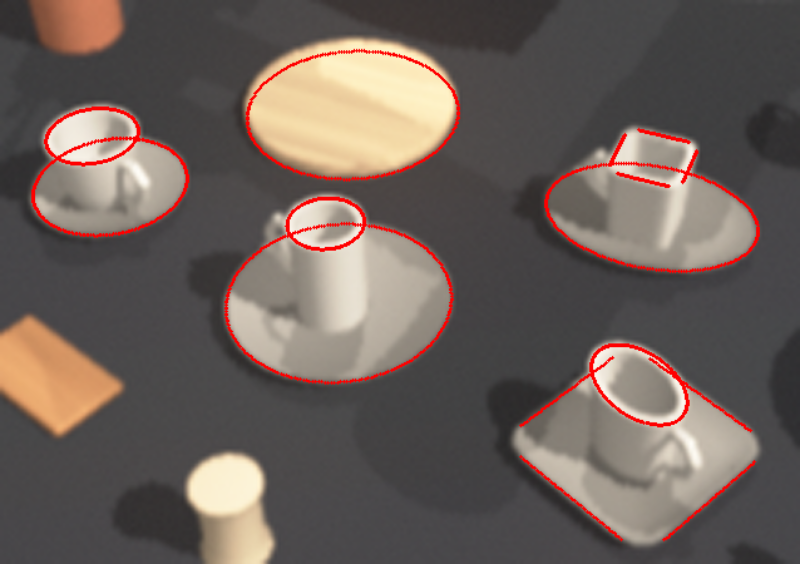

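Both cameras agree within about 2 mm, and their mean gives the cup and saucer poses. I'll start with the square cup, approaching at height and turning the closing line to 0.205 rad.

Request:
{"method": "step_arm", "body": {"rows": [[[0, 0, 0.225], [1, 1, 0], 1], [[0, 0, 0.225], [1, 1, 0], 1], [[0, 0, 0.225], [1, 1, 0], 1], [[0, 0, 0.225], [1, 1, 0], 1], [[0, 0, 0.225], [1, 1, 0], 1], [[0, 0, 0.225], [1, 1, 0], 1], [[0, 0, 0.449], [1, 1, 0], 1], [[0, 0, 0.449], [1, 1, 0], 1], [[0, 0, 0.449], [1, 1, 0], 1], [[0, 0, 0.449], [1, 1, 0], 1], [[0, 0, 0.449], [1, 1, 0], 1], [[0, 0, 0.449], [1, 1, 0], 1], [[0, 0, 0.449], [1, 1, 0], 1], [[0, 0, 0.449], [1, 1, 0], 1]], "grip_force": 30}}

```text
time_s: 1.27
tcp_pos: [0.3872, -0.2904, 0.2311]
tool_rot: [-3.141, -0.0, 1.773]
wrist_force: [-0.2, 0.2, 0.2]
grip_width: 1.0
grasp_force: 0.0
```

Request:
{"method": "step_arm", "body": {"rows": [[[0, 0, 0], [0.25, 1, 0], 1], [[0, 0, 0], [0.25, 1, 0], 1], [[0, 0, 0], [0.25, 1, 0], 1], [[0, 0, 0], [0.25, 1, 0], 1], [[0, 0, 0], [0.25, 1, 0], 1], [[0, 0, 0], [0.25, 1, 0], 1]]}}

```text
time_s: 1.77
tcp_pos: [0.4379, -0.085, 0.2314]
tool_rot: [3.141, -0.001, 1.778]
wrist_force: [0.8, -0.9, 0.4]
grip_width: 1.003
grasp_force: 0.0
```

Request:
{"method": "step_arm", "body": {"rows": [[[0, 0, 0], [0, 1, 0], 1], [[0, 0, 0], [0, 1, 0], 1], [[0, 0, 0], [0, 1, 0], 1], [[0, 0, 0], [0, 1, 0], 1], [[0, 0, 0], [0, 1, 0], 1], [[0, 0, 0], [0, 1, 0], 1]]}}

```text
time_s: 2.27
tcp_pos: [0.4366, 0.1138, 0.2313]
tool_rot: [3.141, -0.001, 1.778]
wrist_force: [0.8, -0.2, 0.2]
grip_width: 1.0
grasp_force: 0.0
```

Request:
{"method": "step_arm", "body": {"rows": [[[0, 0, 0], [0.006, 0.118, 0], 1], [[0, 0, 0], [0.006, 0.118, -0.1], 1], [[0, 0, 0], [0.006, 0.118, -0.25], 1], [[0, 0, 0], [0.006, 0.118, -0.4], 1], [[0, 0, 0], [0.006, 0.118, -0.5], 1], [[0, 0, 0], [0.006, 0.118, -0.5], 1], [[0, 0, 0], [0.006, 0.118, -0.5], 1]]}}

```text
time_s: 2.85
tcp_pos: [0.4385, 0.1326, 0.1313]
tool_rot: [-3.14, -0.0, 1.773]
wrist_force: [0.3, -0.1, 0.8]
grip_width: 0.995
grasp_force: 0.0
```

Run:
```python
from workcell import *
import cv2
print(read_state()['tcp_pos'])
im=grab_frame("wrist");cv2.imwrite("pics/w1.png",im[:,:,::-1])
```

```text
[0.43850796 0.13264913 0.13134063]
```

View pics/w1.png

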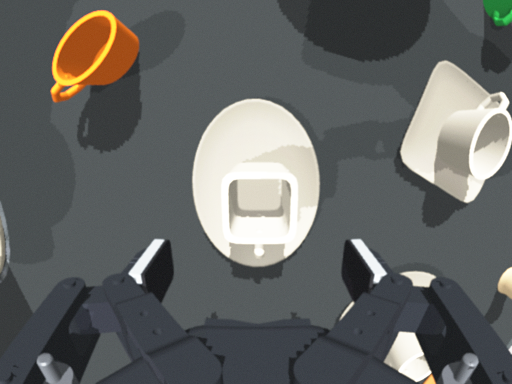

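In the wrist view the cup, at (260,205), is centred between the fingers at (172) and (343), with its sides aligned to the pads. I'll descend and grip.

Request:
{"method": "step_arm", "body": {"rows": [[[0, 0, 0], [0, 0, -0.06], 1], [[0, 0, 0], [0, 0, -0.15], 1], [[0, 0, 0], [0, 0, -0.25], 1], [[0, 0, 0], [0, 0, -0.35], 1], [[0, 0, 0], [0, 0, -0.45], 1], [[0, 0, 0], [0, 0, -0.52], 1], [[0, 0, 0], [0, 0, -0.56], 1], [[0, 0, 0], [0, 0, -0.56], 1], [[0, 0, 0], [0, 0, -0.56], 0.4], [[0, 0, 0], [0, 0, -0.56], 0.3], [[0, 0, 0], [0, 0, -0.56], 0.2], [[0, 0, 0], [0, 0, -0.56], 0.1], [[0, 0, 0], [0, 0, -0.56], 0], [[0, 0, 0], [0, 0, -0.56], -0.2], [[0, 0, 0], [0, 0, -0.56], -0.4], [[0, 0, 0], [0, 0, -0.56], -0.4], [[0, 0, 0], [0, 0, -0.56], -0.4], [[0, 0, 0], [0, 0, -0.56], -0.4]]}}

```text
time_s: 4.4
tcp_pos: [0.4394, 0.1332, 0.0205]
tool_rot: [3.139, 0.0, 1.775]
wrist_force: [0.1, -0.8, 5.9]
grip_width: 0.615
grasp_force: 29.9
```

Request:
{"method": "step_arm", "body": {"rows": [[[0, 0, 0], [0, 0, 0.03], -0.4], [[0, 0, 0], [0, 0, 0.08], -0.4], [[0, 0, 0], [0, 0, 0.15], -0.4], [[0, 0, 0], [0, 0, 0.25], -0.4], [[0, 0, 0], [0, 0, 0.35], -0.4], [[0, 0, 0], [0, 0, 0.45], -0.4], [[0, 0, -0.03], [0.02, -0.08, 0.52], -0.4], [[0, 0, -0.06], [0.04, -0.2, 0.55], -0.4], [[0, 0, -0.1], [0.05, -0.35, 0.55], -0.4], [[0, 0, -0.134], [0.06, -0.5, 0.55], -0.4], [[0, 0, -0.134], [0.063, -0.65, 0.55], -0.4], [[0, 0, -0.134], [0.063, -0.8, 0.55], -0.4], [[0, 0, -0.134], [0.063, -0.92, 0.55], -0.4], [[0, 0, -0.134], [0.063, -1, 0.55], -0.4], [[0, 0, -0.134], [0.063, -1, 0.55], -0.4]]}}

```text
time_s: 5.65
tcp_pos: [0.4512, -0.0693, 0.1303]
tool_rot: [3.14, 0.001, 1.351]
wrist_force: [0.1, -0.6, -0.9]
grip_width: 0.611
grasp_force: 31.8
```

Request:
{"method": "step_arm", "body": {"rows": [[[0, 0, 0], [0, -0.1, 0], -0.4], [[0, 0, 0], [0, -0.22, 0], -0.4], [[0, 0, 0], [0, -0.31, -0.05], -0.4], [[0, 0, 0], [0, -0.35, -0.15], -0.4], [[0, 0, 0], [0, -0.35, -0.25], -0.4], [[0, 0, 0], [0, -0.35, -0.33], -0.4], [[0, 0, 0], [0, -0.35, -0.39], -0.4], [[0, 0, 0], [0, -0.35, -0.44], -0.4], [[0, 0, 0], [0, -0.35, -0.47], -0.4], [[0, 0, 0], [0, -0.35, -0.485], -0.4], [[0, 0, 0], [0, -0.35, -0.495], -0.4], [[0, 0, 0], [0, -0.35, -0.5], -0.4], [[0, 0, 0], [0, -0.35, -0.5], -0.4]]}}

```text
time_s: 6.73
tcp_pos: [0.4513, -0.1369, 0.0296]
tool_rot: [3.141, 0.0, 1.354]
wrist_force: [0.2, 0.8, -1.9]
grip_width: 0.614
grasp_force: 31.8
```

Request:
{"method": "step_arm", "body": {"rows": [[[0, 0, 0], [0, 0, -0.003], -0.4], [[0, 0, 0], [0, 0, -0.006], -0.4], [[0, 0, 0], [0, 0, -0.009], -0.4], [[0, 0, 0], [0, 0, -0.009], -0.4]]}}

```text
time_s: 7.07
tcp_pos: [0.4512, -0.1369, 0.0276]
tool_rot: [3.141, 0.0, 1.354]
wrist_force: [0.4, -0.2, -1.0]
grip_width: 0.614
grasp_force: 31.8
```

Request:
{"method": "step_arm", "body": {"rows": [[[0, 0, 0], [0, 0, -0.002], -0.4], [[0, 0, 0], [0, 0, -0.004], -0.4], [[0, 0, 0], [0, 0, -0.006], -0.4], [[0, 0, 0], [0, 0, -0.006], -0.4]]}}

```text
time_s: 7.4
tcp_pos: [0.4514, -0.137, 0.0274]
tool_rot: [3.141, 0.0, 1.355]
wrist_force: [-3.5, 1.5, 14.3]
grip_width: 0.613
grasp_force: 31.7
```

Contact came at z 0.0275, just as predicted. I'll release the square cup and go for the white oval one.

Request:
{"method": "step_arm", "body": {"rows": [[[0, 0, 0], [0, 0, 0.003], -0.2], [[0, 0, 0], [0, 0, 0.003], 0.1], [[0, 0, 0], [0, 0, 0.003], 0.25], [[0, 0, 0], [0, 0, 0.003], 0.4], [[0, 0, 0], [0, 0, 0.003], 0.6], [[0, 0, 0], [0, 0, 0.003], 1], [[0, 0, 0], [0, 0, 0.003], 1], [[0, 0, 0], [0, 0, 0.003], 1], [[0, 0, 0], [0, 0, 0.05], 1], [[0, 0, 0], [0, 0, 0.15], 1], [[0, 0, 0], [0, 0, 0.3], 1], [[0, 0, 0], [0, 0, 0.45], 1], [[0, 0, 0], [0, 0, 0.62], 1], [[0, 0, -0.03], [0.1, 0.2, 0.62], 1], [[0, 0, -0.047], [0.2, 0.4, 0.62], 1], [[0, 0, -0.047], [0.3, 0.6, 0.62], 1], [[0, 0, -0.047], [0.4, 0.8, 0.62], 1], [[0, 0, -0.047], [0.5, 1, 0.62], 1], [[0, 0, -0.047], [0.5, 1, 0.62], 1]]}}

```text
time_s: 8.98
tcp_pos: [0.5521, 0.0674, 0.151]
tool_rot: [3.141, -0.001, 1.21]
wrist_force: [0.3, 0.2, -0.7]
grip_width: 1.0
grasp_force: 0.0
```

Request:
{"method": "step_arm", "body": {"rows": [[[0, 0, 0], [0.1, 0.2, 0], 1], [[0, 0, 0], [0.2, 0.4, 0], 1], [[0, 0, 0], [0.3, 0.6, 0], 1], [[0, 0, 0], [0.397, 0.75, 0], 1], [[0, 0, 0], [0.397, 0.842, 0], 1], [[0, 0, 0], [0.397, 0.842, 0], 1], [[0, 0, 0], [0.397, 0.842, -0.1], 1], [[0, 0, 0], [0.397, 0.842, -0.1], 1], [[0, 0, 0], [0.397, 0.842, -0.1], 1]]}}

```text
time_s: 9.73
tcp_pos: [0.6299, 0.231, 0.1301]
tool_rot: [-3.14, 0.001, 1.206]
wrist_force: [0.5, -0.2, 0.3]
grip_width: 1.0
grasp_force: 0.0
```

Run:
```python
from vis import *
print(read_state()['tcp_pos'])
w=grab_frame("wrist")[:,:,::-1];c=grab_frame("top")[:,:,::-1]
cv2.imwrite("pics/w2.png",np.hstack([cv2.resize(w,(400,300)),cv2.resize(c,(400,300))]))
```

```text
[0.62993205 0.23095295 0.13011582]
```

View pics/w2.png

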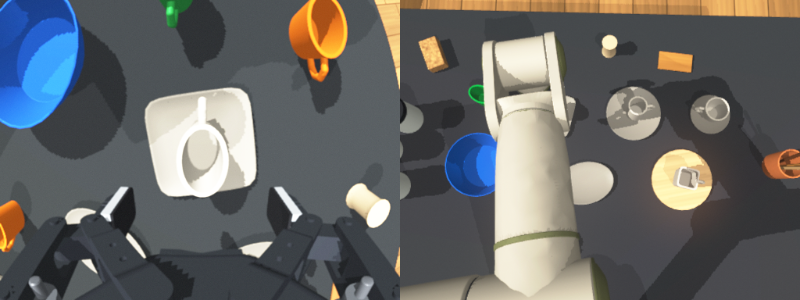

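The oval cup, at (204,160), is centred between the fingers at (131) and (272), and its axis is aligned. The square cup is upright on the bat at (687,178). I'll grip the oval cup.

Request:
{"method": "step_arm", "body": {"rows": [[[0, 0, 0], [0, 0, -0.06], 1], [[0, 0, 0], [0, 0, -0.15], 1], [[0, 0, 0], [0, 0, -0.25], 1], [[0, 0, 0], [0, 0, -0.35], 1], [[0, 0, 0], [0, 0, -0.45], 1], [[0, 0, 0], [0, 0, -0.52], 1], [[0, 0, 0], [0, 0, -0.56], 1], [[0, 0, 0], [0, 0, -0.56], 1], [[0, 0, 0], [0, 0, -0.56], 0.4], [[0, 0, 0], [0, 0, -0.56], 0.3], [[0, 0, 0], [0, 0, -0.56], 0.2], [[0, 0, 0], [0, 0, -0.56], 0.1], [[0, 0, 0], [0, 0, -0.56], 0], [[0, 0, 0], [0, 0, -0.56], -0.2], [[0, 0, 0], [0, 0, -0.56], -0.4], [[0, 0, 0], [0, 0, -0.56], -0.4], [[0, 0, 0], [0, 0, -0.56], -0.4], [[0, 0, 0], [0, 0, -0.56], -0.4]]}}

```text
time_s: 11.33
tcp_pos: [0.6311, 0.2316, 0.0194]
tool_rot: [3.14, -0.001, 1.207]
wrist_force: [0.0, -0.2, 6.6]
grip_width: 0.535
grasp_force: 30.1
```

Request:
{"method": "step_arm", "body": {"rows": [[[0, 0, 0], [0, 0, 0.03], -0.4], [[0, 0, 0], [0, 0, 0.08], -0.4], [[0, 0, 0], [0, 0, 0.15], -0.4], [[0, 0, 0], [0, 0, 0.25], -0.4], [[0, 0, 0], [0, 0, 0.35], -0.4], [[0, 0, 0], [0, 0, 0.45], -0.4], [[0, 0, 0.03], [-0.08, -0.04, 0.52], -0.4], [[0, 0, 0.06], [-0.2, -0.1, 0.55], -0.4], [[0, 0, 0.09], [-0.34, -0.17, 0.55], -0.4], [[0, 0, 0.12], [-0.5, -0.25, 0.55], -0.4], [[0, 0, 0.15], [-0.65, -0.32, 0.55], -0.4], [[0, 0, 0.18], [-0.8, -0.4, 0.55], -0.4], [[0, 0, 0.194], [-0.9, -0.45, 0.55], -0.4], [[0, 0, 0.194], [-0.972, -0.483, 0.55], -0.4], [[0, 0, 0.194], [-0.972, -0.483, 0.55], -0.4], [[0, 0, 0.194], [-0.972, -0.483, 0.55], -0.4]]}}

```text
time_s: 12.67
tcp_pos: [0.4365, 0.1349, 0.1295]
tool_rot: [3.139, 0.0, 1.816]
wrist_force: [0.4, -0.5, -1.5]
grip_width: 0.533
grasp_force: 31.3
```

Request:
{"method": "step_arm", "body": {"rows": [[[0, 0, 0], [0, 0, -0.05], -0.4], [[0, 0, 0], [0, 0, -0.13], -0.4], [[0, 0, 0], [0, 0, -0.22], -0.4], [[0, 0, 0], [0, 0, -0.31], -0.4], [[0, 0, 0], [0, 0, -0.39], -0.4], [[0, 0, 0], [0, 0, -0.45], -0.4], [[0, 0, 0], [0, 0, -0.49], -0.4], [[0, 0, 0], [0, 0, -0.515], -0.4], [[0, 0, 0], [0, 0, -0.53], -0.4], [[0, 0, 0], [0, 0, -0.538], -0.4], [[0, 0, 0], [0, 0, -0.538], -0.4]]}}

```text
time_s: 13.58
tcp_pos: [0.4364, 0.135, 0.0209]
tool_rot: [3.141, 0.0, 1.816]
wrist_force: [-0.9, -0.6, -1.7]
grip_width: 0.53
grasp_force: 31.2
```

Request:
{"method": "step_arm", "body": {"rows": [[[0, 0, 0], [0, 0, -0.003], -0.4], [[0, 0, 0], [0, 0, -0.006], -0.4], [[0, 0, 0], [0, 0, -0.008], -0.4], [[0, 0, 0], [0, 0, -0.008], -0.4]]}}

```text
time_s: 13.92
tcp_pos: [0.4363, 0.1349, 0.0194]
tool_rot: [3.141, 0.0, 1.816]
wrist_force: [-0.2, -0.4, 1.6]
grip_width: 0.536
grasp_force: 31.3
```

Request:
{"method": "step_arm", "body": {"rows": [[[0, 0, 0], [0, 0, 0], -0.2], [[0, 0, 0], [0, 0, 0], 0], [[0, 0, 0], [0, 0, 0], 0.1], [[0, 0, 0], [0, 0, 0], 0.25], [[0, 0, 0], [0, 0, 0], 0.5], [[0, 0, 0], [0, 0, 0], 1], [[0, 0, 0], [0, 0, 0], 1], [[0, 0, 0], [0, 0, 0], 1], [[0, 0, 0], [0, 0, 0.05], 1], [[0, 0, 0], [0, 0, 0.15], 1], [[0, 0, 0], [0, 0, 0.3], 1], [[0, 0, 0], [0, 0, 0.45], 1], [[0, 0, 0], [0, 0, 0.55], 1], [[0, 0, -0.03], [0.02, -0.15, 0.6], 1], [[0, 0, -0.06], [0.04, -0.32, 0.6], 1], [[0, 0, -0.09], [0.06, -0.5, 0.6], 1], [[0, 0, -0.12], [0.075, -0.7, 0.6], 1], [[0, 0, -0.147], [0.075, -0.9, 0.6], 1], [[0, 0, -0.147], [0.075, -1, 0.6], 1], [[0, 0, -0.147], [0.075, -1, 0.6], 1]]}}

```text
time_s: 15.58
tcp_pos: [0.4512, -0.0685, 0.1399]
tool_rot: [3.14, 0.001, 1.35]
wrist_force: [0.2, -0.6, 0.3]
grip_width: 1.003
grasp_force: 0.0
```

Request:
{"method": "step_arm", "body": {"rows": [[[0, 0, 0], [0, -0.15, 0], 1], [[0, 0, 0], [0, -0.3, 0], 1], [[0, 0, 0], [0, -0.36, -0.05], 1], [[0, 0, 0], [0, -0.36, -0.15], 1], [[0, 0, 0], [0, -0.36, -0.27], 1], [[0, 0, 0], [0, -0.36, -0.39], 1], [[0, 0, 0], [0, -0.36, -0.49], 1], [[0, 0, 0], [0, -0.36, -0.56], 1], [[0, 0, 0], [0, -0.36, -0.56], 1], [[0, 0, 0], [0, -0.36, -0.56], 0.4], [[0, 0, 0], [0, -0.36, -0.56], 0.3], [[0, 0, 0], [0, -0.36, -0.56], 0.2], [[0, 0, 0], [0, -0.36, -0.56], 0.1], [[0, 0, 0], [0, -0.36, -0.56], 0], [[0, 0, 0], [0, -0.36, -0.56], -0.2], [[0, 0, 0], [0, -0.36, -0.56], -0.4], [[0, 0, 0], [0, -0.36, -0.56], -0.4], [[0, 0, 0], [0, -0.36, -0.56], -0.4]]}}

```text
time_s: 17.08
tcp_pos: [0.4517, -0.1371, 0.0283]
tool_rot: [3.14, 0.0, 1.354]
wrist_force: [0.4, 3.6, 6.9]
grip_width: 0.615
grasp_force: 30.8
```

Request:
{"method": "step_arm", "body": {"rows": [[[0, 0, 0], [0, 0, 0.03], -0.4], [[0, 0, 0], [0, 0, 0.08], -0.4], [[0, 0, 0], [0, 0, 0.15], -0.4], [[0, 0, 0], [0, 0, 0.25], -0.4], [[0, 0, 0], [0, 0, 0.35], -0.4], [[0, 0, 0], [0, 0, 0.45], -0.4], [[0, 0, 0], [0.03, 0.07, 0.52], -0.4], [[0, 0, 0], [0.1, 0.2, 0.55], -0.4], [[0, 0, 0], [0.17, 0.34, 0.55], -0.4], [[0, 0, 0], [0.25, 0.5, 0.55], -0.4], [[0, 0, 0], [0.33, 0.67, 0.55], -0.4], [[0, 0, 0], [0.42, 0.84, 0.55], -0.4], [[0, 0, 0], [0.5, 1, 0.55], -0.4], [[0, 0, 0], [0.5, 1, 0.55], -0.4]]}}

```text
time_s: 18.25
tcp_pos: [0.5525, 0.0678, 0.1381]
tool_rot: [3.14, -0.002, 1.359]
wrist_force: [1.1, 0.9, -1.5]
grip_width: 0.616
grasp_force: 32.0
```

Request:
{"method": "step_arm", "body": {"rows": [[[0, 0, 0], [0.05, 0.1, 0], -0.4], [[0, 0, 0], [0.13, 0.27, 0], -0.4], [[0, 0, 0], [0.22, 0.45, 0], -0.4], [[0, 0, 0], [0.3, 0.62, 0], -0.4], [[0, 0, 0], [0.37, 0.77, 0], -0.4], [[0, 0, 0], [0.404, 0.86, 0], -0.4], [[0, 0, 0], [0.404, 0.86, -0.05], -0.4], [[0, 0, 0], [0.404, 0.86, -0.13], -0.4], [[0, 0, 0], [0.404, 0.86, -0.22], -0.4], [[0, 0, 0], [0.404, 0.86, -0.31], -0.4], [[0, 0, 0], [0.404, 0.86, -0.4], -0.4], [[0, 0, 0], [0.404, 0.86, -0.47], -0.4], [[0, 0, 0], [0.404, 0.86, -0.52], -0.4], [[0, 0, 0], [0.404, 0.86, -0.55], -0.4], [[0, 0, 0], [0.404, 0.86, -0.565], -0.4], [[0, 0, 0], [0.404, 0.86, -0.575], -0.4], [[0, 0, 0], [0.404, 0.86, -0.575], -0.4]]}}

```text
time_s: 19.67
tcp_pos: [0.6321, 0.2348, 0.0225]
tool_rot: [3.141, -0.0, 1.354]
wrist_force: [0.0, 0.5, -1.3]
grip_width: 0.616
grasp_force: 32.1
```

Request:
{"method": "step_arm", "body": {"rows": [[[0, 0, 0], [0, 0, -0.002], -0.4], [[0, 0, 0], [0, 0, -0.004], -0.4], [[0, 0, 0], [0, 0, -0.006], -0.4], [[0, 0, 0], [0, 0, -0.006], -0.4]]}}

```text
time_s: 20.0
tcp_pos: [0.6321, 0.2351, 0.0214]
tool_rot: [3.141, -0.0, 1.355]
wrist_force: [0.2, 0.5, 0.1]
grip_width: 0.612
grasp_force: 32.1
```

Request:
{"method": "step_arm", "body": {"rows": [[[0, 0, 0], [0, 0, -0.002], -0.4], [[0, 0, 0], [0, 0, -0.003], -0.4], [[0, 0, 0], [0, 0, -0.003], -0.2], [[0, 0, 0], [0, 0, -0.003], 0.1], [[0, 0, 0], [0, 0, -0.003], 0.25], [[0, 0, 0], [0, 0, -0.003], 0.4], [[0, 0, 0], [0, 0, -0.003], 1], [[0, 0, 0], [0, 0, -0.003], 1], [[0, 0, 0], [0, 0, -0.003], 1], [[0, 0, 0], [0, 0, 0.05], 1], [[0, 0, 0], [0, 0, 0.15], 1], [[0, 0, 0], [0, 0, 0.3], 1], [[0, 0, 0], [0, 0, 0.5], 1], [[0, 0, 0], [0, 0, 0.7], 1], [[0, 0, 0.04], [0.043, -0.2, 0.7], 1], [[0, 0, 0.08], [0.043, -0.4, 0.7], 1], [[0, 0, 0.12], [0.043, -0.6, 0.7], 1], [[0, 0, 0.148], [0.043, -0.8, 0.7], 1], [[0, 0, 0.148], [0.043, -1, 0.7], 1], [[0, 0, 0.148], [0.043, -1, 0.7], 1]]}}

```text
time_s: 21.67
tcp_pos: [0.6407, 0.028, 0.1619]
tool_rot: [3.141, 0.002, 1.813]
wrist_force: [0.5, -0.5, 0.5]
grip_width: 0.998
grasp_force: 0.0
```

Request:
{"method": "step_arm", "body": {"rows": [[[0, 0, 0], [0, -0.1, 0], 1], [[0, 0, 0], [0, -0.193, 0], 1], [[0, 0, 0], [0, -0.193, 0], 1], [[0, 0, 0], [0, -0.193, 0], 1]]}}

```text
time_s: 22.0
tcp_pos: [0.6405, -0.0041, 0.1615]
tool_rot: [3.141, 0.0, 1.818]
wrist_force: [0.1, 0.6, 0.6]
grip_width: 0.999
grasp_force: 0.0
```

Run:
```python
from vis import *
print(read_state()['tcp_pos'],read_state()['tool_rot'])
w=grab_frame("wrist")[:,:,::-1];c=grab_frame("top")[:,:,::-1]
cv2.imwrite("pics/t3.png",c)
cv2.imwrite("pics/w3.png",np.hstack([cv2.resize(w,(400,300)),cv2.resize(c,(400,300))]))
```

```text
[ 0.64052753 -0.00410856  0.16154851] [3.14102711e+00 8.44898723e-05 1.81787415e+00]
```

View pics/w3.png

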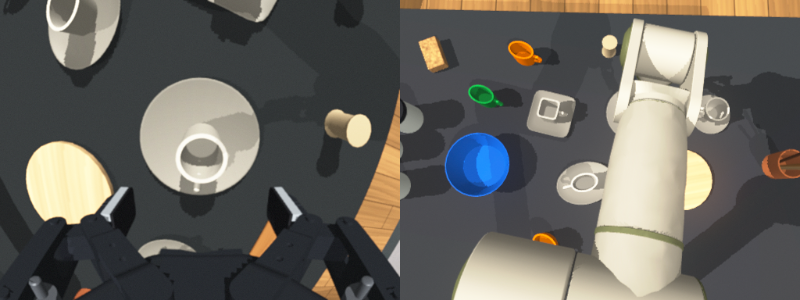

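The tall cup, at (201,157), is centred between the fingers with its handle towards the camera. Both finished cups stand on their saucers. I'll grip the tall cup.

Request:
{"method": "step_arm", "body": {"rows": [[[0, 0, 0], [0, 0, -0.06], 1], [[0, 0, 0], [0, 0, -0.15], 1], [[0, 0, 0], [0, 0, -0.25], 1], [[0, 0, 0], [0, 0, -0.35], 1], [[0, 0, 0], [0, 0, -0.45], 1], [[0, 0, 0], [0, 0, -0.54], 1], [[0, 0, 0], [0, 0, -0.59], 1], [[0, 0, 0], [0, 0, -0.61], 1], [[0, 0, 0], [0, 0, -0.61], 0.4], [[0, 0, 0], [0, 0, -0.61], 0.3], [[0, 0, 0], [0, 0, -0.61], 0.2], [[0, 0, 0], [0, 0, -0.61], 0.1], [[0, 0, 0], [0, 0, -0.61], 0], [[0, 0, 0], [0, 0, -0.61], -0.2], [[0, 0, 0], [0, 0, -0.61], -0.4], [[0, 0, 0], [0, 0, -0.61], -0.4], [[0, 0, 0], [0, 0, -0.61], -0.4], [[0, 0, 0], [0, 0, -0.61], -0.4]]}}

```text
time_s: 23.6
tcp_pos: [0.6411, -0.0037, 0.0404]
tool_rot: [3.14, 0.001, 1.819]
wrist_force: [-1.6, 0.9, 6.6]
grip_width: 0.574
grasp_force: 31.2
```

Run:
```python
from vis import *
im=cv2.imread("pics/t3.png")[:,:,::-1];c=camera_params("top")
for n,p in (('square_saucer',(.631,.2358,-.214)),('oval_saucer',(.435,.135,.236)),('square',(.631,.235,-.21)),('oval',(.436,.135,.24))):
    print(n,np.round(fit(im,c,n,p)[0],4))
```

```text
square_saucer [ 0.631   0.2358 -0.22  ]
oval_saucer [0.4355 0.1362 0.2726]
square [ 0.6309  0.2361 -0.2163]
oval [0.435  0.1355 0.2505]
```

The fit puts the square cup within 0.5 mm and the oval within 1 mm and 1.5° of their saucers. Next the tall cup goes to the bat.

Request:
{"method": "step_arm", "body": {"rows": [[[0, 0, 0], [0, 0, 0.03], -0.4], [[0, 0, 0], [0, 0, 0.08], -0.4], [[0, 0, 0], [0, 0, 0.15], -0.4], [[0, 0, 0], [0, 0, 0.25], -0.4], [[0, 0, 0], [0, 0, 0.35], -0.4], [[0, 0, 0], [-0.04, -0.03, 0.42], -0.4], [[0, 0, 0], [-0.12, -0.08, 0.45], -0.4], [[0, 0, 0], [-0.25, -0.18, 0.45], -0.4], [[0, 0, 0], [-0.4, -0.29, 0.45], -0.4], [[0, 0, 0], [-0.56, -0.4, 0.45], -0.4], [[0, 0, 0], [-0.72, -0.51, 0.45], -0.4], [[0, 0, 0], [-0.86, -0.6, 0.45], -0.4], [[0, 0, 0], [-0.948, -0.667, 0.45], -0.4], [[0, 0, 0], [-0.948, -0.667, 0.45], -0.4]]}}

```text
time_s: 24.77
tcp_pos: [0.4485, -0.1388, 0.1297]
tool_rot: [-3.141, 0.0, 1.816]
wrist_force: [-0.4, -0.5, -3.0]
grip_width: 0.575
grasp_force: 32.0
```

Request:
{"method": "step_arm", "body": {"rows": [[[0, 0, 0], [0, 0, -0.05], -0.4], [[0, 0, 0], [0, 0, -0.13], -0.4], [[0, 0, 0], [0, 0, -0.21], -0.4], [[0, 0, 0], [0, 0, -0.28], -0.4], [[0, 0, 0], [0, 0, -0.33], -0.4], [[0, 0, 0], [0, 0, -0.37], -0.4], [[0, 0, 0], [0, 0, -0.39], -0.4], [[0, 0, 0], [0, 0, -0.4], -0.4], [[0, 0, 0], [0, 0, -0.406], -0.4], [[0, 0, 0], [0, 0, -0.406], -0.4]]}}

```text
time_s: 25.6
tcp_pos: [0.4511, -0.1372, 0.048]
tool_rot: [3.141, 0.0, 1.819]
wrist_force: [-0.2, 0.2, -2.3]
grip_width: 0.579
grasp_force: 32.0
```

Request:
{"method": "step_arm", "body": {"rows": [[[0, 0, 0], [0, 0, -0.002], -0.4], [[0, 0, 0], [0, 0, -0.004], -0.4], [[0, 0, 0], [0, 0, -0.006], -0.4], [[0, 0, 0], [0, 0, -0.006], -0.4]]}}

```text
time_s: 25.93
tcp_pos: [0.4512, -0.1372, 0.0474]
tool_rot: [3.141, 0.001, 1.819]
wrist_force: [-2.3, 1.6, 6.3]
grip_width: 0.578
grasp_force: 32.6
```

Request:
{"method": "step_arm", "body": {"rows": [[[0, 0, 0], [0, 0, 0.002], -0.2], [[0, 0, 0], [0, 0, 0.002], 0], [[0, 0, 0], [0, 0, 0.002], 0.2], [[0, 0, 0], [0, 0, 0.002], 0.35], [[0, 0, 0], [0, 0, 0.002], 0.6], [[0, 0, 0], [0, 0, 0.002], 1], [[0, 0, 0], [0, 0, 0.002], 1], [[0, 0, 0], [0, 0, 0.002], 1], [[0, 0, 0], [0, 0, 0.05], 1], [[0, 0, 0], [0, 0, 0.15], 1], [[0, 0, 0], [0, 0, 0.3], 1], [[0, 0, 0], [0, 0, 0.45], 1], [[0, 0, 0], [0, 0, 0.5], 1], [[0, 0, -0.03], [0.2, -0.09, 0.5], 1], [[0, 0, -0.06], [0.4, -0.18, 0.5], 1], [[0, 0, -0.079], [0.6, -0.27, 0.5], 1], [[0, 0, -0.079], [0.8, -0.36, 0.5], 1], [[0, 0, -0.079], [0.956, -0.435, 0.5], 1], [[0, 0, -0.079], [0.956, -0.435, 0.5], 1], [[0, 0, -0.079], [0.956, -0.435, 0.5], 1]]}}

```text
time_s: 27.6
tcp_pos: [0.6428, -0.2246, 0.1452]
tool_rot: [-3.14, -0.001, 1.571]
wrist_force: [0.2, 0.5, -0.5]
grip_width: 0.998
grasp_force: 0.0
```

Run:
```python
from vis import *
print(read_state()['tcp_pos'],read_state()['tool_rot'])
w=grab_frame("wrist")[:,:,::-1];c=grab_frame("top")[:,:,::-1]
cv2.imwrite("pics/w4.png",np.hstack([cv2.resize(w,(400,300)),cv2.resize(c,(400,300))]))
```

```text
[ 0.6428091  -0.22458058  0.14523609] [-3.14036907e+00 -6.88997343e-04  1.57101084e+00]
```

View pics/w4.png

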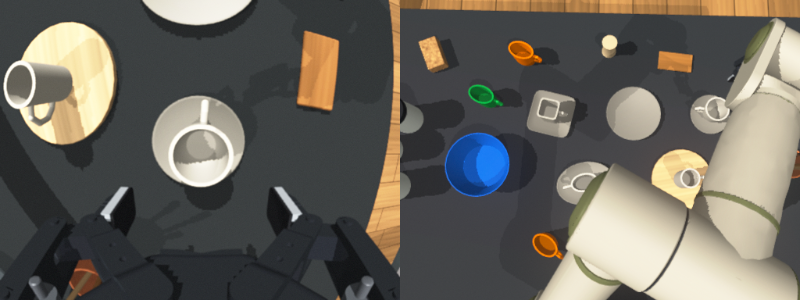

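The wide cup, at (202,155), is centred between the fingers, with its handle pointing away from the camera. The tall cup stands on the bat. I'll grip the wide one.

Request:
{"method": "step_arm", "body": {"rows": [[[0, 0, 0], [0, 0, -0.06], 1], [[0, 0, 0], [0, 0, -0.15], 1], [[0, 0, 0], [0, 0, -0.25], 1], [[0, 0, 0], [0, 0, -0.35], 1], [[0, 0, 0], [0, 0, -0.45], 1], [[0, 0, 0], [0, 0, -0.55], 1], [[0, 0, 0], [0, 0, -0.61], 1], [[0, 0, 0], [0, 0, -0.64], 1], [[0, 0, 0], [0, 0, -0.64], 0.8], [[0, 0, 0], [0, 0, -0.64], 0.6], [[0, 0, 0], [0, 0, -0.64], 0.5], [[0, 0, 0], [0, 0, -0.64], 0.4], [[0, 0, 0], [0, 0, -0.64], 0.3], [[0, 0, 0], [0, 0, -0.64], 0.1], [[0, 0, 0], [0, 0, -0.64], -0.2], [[0, 0, 0], [0, 0, -0.64], -0.2], [[0, 0, 0], [0, 0, -0.64], -0.2], [[0, 0, 0], [0, 0, -0.64], -0.2]]}}

```text
time_s: 29.2
tcp_pos: [0.6426, -0.2243, 0.0204]
tool_rot: [3.14, 0.001, 1.571]
wrist_force: [-2.6, 2.2, 5.3]
grip_width: 0.734
grasp_force: 32.4
```

Request:
{"method": "step_arm", "body": {"rows": [[[0, 0, 0], [0, 0, 0.03], -0.2], [[0, 0, 0], [0, 0, 0.08], -0.2], [[0, 0, 0], [0, 0, 0.15], -0.2], [[0, 0, 0], [0, 0, 0.25], -0.2], [[0, 0, 0], [0, 0, 0.33], -0.2], [[0, 0, 0], [0, 0.05, 0.38], -0.2], [[0, 0, 0], [-0.01, 0.12, 0.4], -0.2], [[0, 0, 0], [-0.02, 0.25, 0.4], -0.2], [[0, 0, 0], [-0.026, 0.4, 0.4], -0.2], [[0, 0, 0], [-0.026, 0.56, 0.4], -0.2], [[0, 0, 0], [-0.026, 0.72, 0.4], -0.2], [[0, 0, 0], [-0.026, 0.86, 0.4], -0.2], [[0, 0, 0], [-0.026, 0.95, 0.4], -0.2], [[0, 0, 0], [-0.026, 1, 0.4], -0.2]]}}

```text
time_s: 30.37
tcp_pos: [0.636, -0.0202, 0.0982]
tool_rot: [-3.14, -0.001, 1.574]
wrist_force: [-0.1, -0.2, -1.8]
grip_width: 0.737
grasp_force: 33.4
```

Request:
{"method": "step_arm", "body": {"rows": [[[0, 0, 0], [0, 0.06, 0], -0.2], [[0, 0, 0], [0, 0.12, 0], -0.2], [[0, 0, 0], [0, 0.12, -0.05], -0.2], [[0, 0, 0], [0, 0.12, -0.12], -0.2], [[0, 0, 0], [0, 0.12, -0.2], -0.2], [[0, 0, 0], [0, 0.12, -0.27], -0.2], [[0, 0, 0], [0, 0.12, -0.32], -0.2], [[0, 0, 0], [0, 0.12, -0.355], -0.2], [[0, 0, 0], [0, 0.12, -0.375], -0.2], [[0, 0, 0], [0, 0.12, -0.387], -0.2], [[0, 0, 0], [0, 0.12, -0.387], -0.2]]}}

```text
time_s: 31.28
tcp_pos: [0.6369, -0.0002, 0.021]
tool_rot: [3.142, 0.0, 1.571]
wrist_force: [0.7, -0.4, -2.4]
grip_width: 0.735
grasp_force: 33.4
```

Request:
{"method": "step_arm", "body": {"rows": [[[0, 0, 0], [0, 0, -0.002], -0.2], [[0, 0, 0], [0, 0, -0.004], -0.2], [[0, 0, 0], [0, 0, -0.006], -0.2], [[0, 0, 0], [0, 0, -0.006], -0.2]]}}

```text
time_s: 31.62
tcp_pos: [0.6372, -0.0001, 0.0204]
tool_rot: [3.141, 0.0, 1.571]
wrist_force: [-0.1, 0.2, 0.2]
grip_width: 0.737
grasp_force: 33.5
```

Request:
{"method": "step_arm", "body": {"rows": [[[0, 0, 0], [0, 0, -0.002], -0.2], [[0, 0, 0], [0, 0, -0.003], 0.1], [[0, 0, 0], [0, 0, -0.003], 0.35], [[0, 0, 0], [0, 0, -0.003], 0.5], [[0, 0, 0], [0, 0, -0.003], 0.7], [[0, 0, 0], [0, 0, -0.003], 1], [[0, 0, 0], [0, 0, -0.003], 1], [[0, 0, 0], [0, 0, 0], 1], [[0, 0, 0], [0, 0, 0.05], 1], [[0, 0, 0], [0, 0, 0.15], 1], [[0, 0, 0], [0, 0, 0.3], 1], [[0, 0, 0], [0, 0, 0.45], 1], [[0, 0, 0], [0, 0, 0.65], 1], [[0, 0, 0.03], [-0.15, -0.11, 0.65], 1], [[0, 0, 0.06], [-0.3, -0.22, 0.65], 1], [[0, 0, 0.079], [-0.47, -0.35, 0.65], 1], [[0, 0, 0.079], [-0.64, -0.47, 0.65], 1], [[0, 0, 0.079], [-0.8, -0.59, 0.65], 1], [[0, 0, 0.079], [-0.93, -0.685, 0.65], 1], [[0, 0, 0.079], [-0.93, -0.685, 0.65], 1]]}}

```text
time_s: 33.28
tcp_pos: [0.4477, -0.1393, 0.1507]
tool_rot: [-3.141, 0.001, 1.816]
wrist_force: [-0.2, 0.4, 0.6]
grip_width: 1.004
grasp_force: 0.0
```

Request:
{"method": "step_arm", "body": {"rows": [[[0, 0, 0], [0, 0, 0], 1], [[0, 0, 0], [0, 0, -0.06], 1], [[0, 0, 0], [0, 0, -0.15], 1], [[0, 0, 0], [0, 0, -0.25], 1], [[0, 0, 0], [0, 0, -0.35], 1], [[0, 0, 0], [0, 0, -0.44], 1], [[0, 0, 0], [0, 0, -0.5], 1], [[0, 0, 0], [0, 0, -0.52], 1], [[0, 0, 0], [0, 0, -0.52], 0.6], [[0, 0, 0], [0, 0, -0.52], 0.4], [[0, 0, 0], [0, 0, -0.52], 0.3], [[0, 0, 0], [0, 0, -0.52], 0.2], [[0, 0, 0], [0, 0, -0.52], 0.1], [[0, 0, 0], [0, 0, -0.52], 0], [[0, 0, 0], [0, 0, -0.52], -0.2], [[0, 0, 0], [0, 0, -0.52], -0.4], [[0, 0, 0], [0, 0, -0.52], -0.4], [[0, 0, 0], [0, 0, -0.52], -0.4], [[0, 0, 0], [0, 0, -0.52], -0.4]]}}

```text
time_s: 34.87
tcp_pos: [0.4513, -0.1373, 0.0468]
tool_rot: [3.14, 0.001, 1.819]
wrist_force: [-1.4, 1.1, 6.3]
grip_width: 0.578
grasp_force: 30.4
```

Request:
{"method": "step_arm", "body": {"rows": [[[0, 0, 0], [0, 0, 0.03], -0.4], [[0, 0, 0], [0, 0, 0.08], -0.4], [[0, 0, 0], [0, 0, 0.15], -0.4], [[0, 0, 0], [0, 0, 0.25], -0.4], [[0, 0, 0], [0, 0, 0.35], -0.4], [[0, 0, 0], [0.04, -0.02, 0.42], -0.4], [[0, 0, 0], [0.12, -0.05, 0.45], -0.4], [[0, 0, 0], [0.25, -0.11, 0.45], -0.4], [[0, 0, 0], [0.4, -0.18, 0.45], -0.4], [[0, 0, 0], [0.56, -0.25, 0.45], -0.4], [[0, 0, 0], [0.72, -0.32, 0.45], -0.4], [[0, 0, 0], [0.86, -0.38, 0.45], -0.4], [[0, 0, 0], [0.936, -0.42, 0.45], -0.4], [[0, 0, 0], [0.936, -0.42, 0.45], -0.4]]}}

```text
time_s: 36.03
tcp_pos: [0.6398, -0.2223, 0.1358]
tool_rot: [3.141, 0.001, 1.819]
wrist_force: [-0.3, -0.3, -2.3]
grip_width: 0.574
grasp_force: 32.0
```

Request:
{"method": "step_arm", "body": {"rows": [[[0, 0, 0], [0, 0, -0.05], -0.4], [[0, 0, 0], [0, 0, -0.13], -0.4], [[0, 0, 0], [0, 0, -0.21], -0.4], [[0, 0, 0], [0, 0, -0.29], -0.4], [[0, 0, 0], [0, 0, -0.36], -0.4], [[0, 0, 0], [0, 0, -0.41], -0.4], [[0, 0, 0], [0, 0, -0.445], -0.4], [[0, 0, 0], [0, 0, -0.465], -0.4], [[0, 0, 0], [0, 0, -0.477], -0.4], [[0, 0, 0], [0, 0, -0.477], -0.4]]}}

```text
time_s: 36.87
tcp_pos: [0.6381, -0.2211, 0.0406]
tool_rot: [3.141, 0.0, 1.819]
wrist_force: [0.5, 0.4, -1.7]
grip_width: 0.576
grasp_force: 32.0
```

Request:
{"method": "step_arm", "body": {"rows": [[[0, 0, 0], [0, 0, -0.002], -0.4], [[0, 0, 0], [0, 0, -0.004], -0.4], [[0, 0, 0], [0, 0, -0.006], -0.4], [[0, 0, 0], [0, 0, -0.006], -0.4]]}}

```text
time_s: 37.2
tcp_pos: [0.6383, -0.2212, 0.04]
tool_rot: [3.141, 0.001, 1.819]
wrist_force: [-0.5, -0.3, 0.3]
grip_width: 0.574
grasp_force: 32.1
```

Nearly in contact. I'll lower a little more, release, lift, and move clear towards the bat so the camera can see.

Request:
{"method": "step_arm", "body": {"rows": [[[0, 0, 0], [0, 0, -0.002], -0.4], [[0, 0, 0], [0, 0, -0.003], -0.4], [[0, 0, 0], [0, 0, -0.003], -0.1], [[0, 0, 0], [0, 0, -0.003], 0.1], [[0, 0, 0], [0, 0, -0.003], 0.25], [[0, 0, 0], [0, 0, -0.003], 0.5], [[0, 0, 0], [0, 0, -0.003], 1], [[0, 0, 0], [0, 0, -0.003], 1], [[0, 0, 0], [0, 0, 0], 1], [[0, 0, 0], [0, 0, 0.05], 1], [[0, 0, 0], [0, 0, 0.15], 1], [[0, 0, 0], [0, 0, 0.3], 1], [[0, 0, 0], [0, 0, 0.5], 1], [[0, 0, 0], [0, 0, 0.7], 1], [[0, 0, 0], [-0.2, 0, 0.7], 1], [[0, 0, 0], [-0.4, 0, 0.7], 1], [[0, 0, 0], [-0.6, 0, 0.7], 1], [[0, 0, 0], [-0.8, 0, 0.7], 1], [[0, 0, 0], [-1, 0, 0.7], 1], [[0, 0, 0], [-1, 0, 0.7], 1]]}}

```text
time_s: 38.87
tcp_pos: [0.4326, -0.2196, 0.1792]
tool_rot: [-3.138, -0.003, 1.818]
wrist_force: [0.3, 0.8, -0.4]
grip_width: 1.001
grasp_force: 0.0
```

Request:
{"method": "step_arm", "body": {"rows": [[[0, 0, 0], [-0.2, -0.2, 0], 1], [[0, 0, 0], [-0.4, -0.4, 0], 1], [[0, 0, 0], [-0.6, -0.6, 0], 1], [[0, 0, 0], [-0.7, -0.8, 0], 1], [[0, 0, 0], [-0.7, -0.8, 0], 1], [[0, 0, 0], [-0.7, -0.8, 0], 1]]}}

```text
time_s: 39.37
tcp_pos: [0.295, -0.3856, 0.1802]
tool_rot: [-3.141, 0.003, 1.814]
wrist_force: [0.2, 0.9, 0.2]
grip_width: 0.998
grasp_force: 0.0
```

Run:
```python
from vis import *
D={}
for k in("top","scene"):
    im=grab_frame(k);D[k]=im;c=camera_params(k)
    for n,p in (('small_saucer',(.638,-.221,0)),('tall',(.638,-.221,0)),('large_saucer',(.637,0,0)),('wide',(.637,0,0)),('square_saucer',(.632,.235,-.214)),('square',(.632,.235,-.21)),('oval_saucer',(.436,.135,.24)),('oval',(.436,.135,.24))):
        print(k,n,np.round(fit(im,c,n,p)[0],4))
cv2.imwrite("pics/end.png",np.hstack([cv2.resize(D[k],(400,300))[:,:,::-1] for k in D]))
print(read_state()['grip_width'],read_state()['time_s'])
```

```text
top small_saucer [ 0.6376 -0.22    0.2974]
top tall [ 0.6367 -0.2206 -0.064 ]
top large_saucer [ 6.361e-01  6.000e-04 -2.694e-01]
top wide [6.358e-01 6.000e-04 6.170e-02]
top square_saucer [ 0.6311  0.2357 -0.22  ]
top square [ 0.6309  0.2361 -0.2166]
top oval_saucer [0.4352 0.1348 0.2351]
top oval [0.4351 0.1355 0.2514]
scene small_saucer [ 0.6393 -0.2221 -0.1184]
scene tall [ 0.6389 -0.2223  0.1149]
scene large_saucer [ 6.386e-01 -4.000e-04 -1.568e-01]
scene wide [ 0.6372 -0.001   0.0489]
scene square_saucer [ 0.6325  0.2346 -0.2092]
scene square [ 0.6318  0.2355 -0.2486]
scene oval_saucer [0.4365 0.1325 0.2638]
scene oval [0.4365 0.1344 0.1022]
1.0022769187426475 39.4667
```

View pics/end.png

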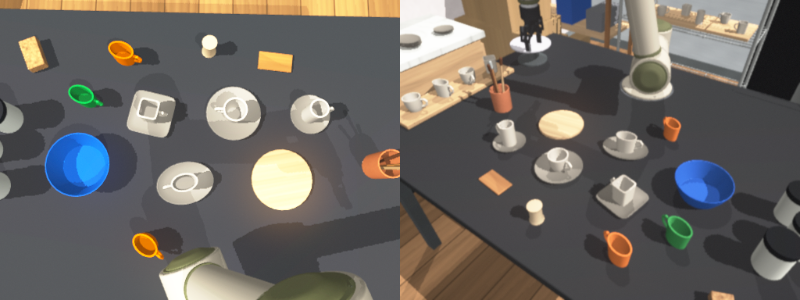

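All four cups stand upright within about 1–2 mm of the middle of their own saucers. In the top view they are tall (315,112), wide (235,108), square (151,110) and oval (185,184). The saucers have not moved and the arm is clear.

```bash
python3 -c "
from workcell import *
print(finish_job())"
```

```text
the job is handed in; nothing more can be done
None
```

The job is handed in: all four cups stand upright on their own saucers, centred to about 1–2 mm by the camera fits, with the saucers where they were and about 39 s of the 125 s used.

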